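# Call up the last reading on the glucose meter

## Task

Call up the last reading on the glucose meter in the pulled-out tray: with a fingertip press its large middle button lightly until it goes well down, let it come back up, then press the small button next to the screen in the same way, and withdraw. Press one button at a time; never press the other small button, do not lift or shove the meter or the tray, and leave the other things on the tray and shelf untouched.

Things in the scene. Friction and masses are not known exactly. Their poses are not given: they have to be found in the camera images.
- main_top (a point): Centre of the top face of the meter's LARGE round grey button (18 mm across), the middle one of three in a row on the meter's long centre line. Released, its top is 27 mm above the meter's underside, 7 mm proud of the face. Axes as the meter's: x along the meter towards its screen, z up.
- upper_top (a point): Centre of the top face of the SMALL round grey button (13 mm across) between the large button and the screen, 29 mm from the large one towards the screen; same height, same axes.
- lower_top (a point): Centre of the top face of the other small round grey button (13 mm across), 29 mm from the large one on the side away from the screen; same height, same axes. Not to be pressed.
- main_button (a joint): How far the large button is pressed: 0 released, 0.005 m fully down. Spring: 1.5 N starts it, 4 N holds it fully down; it comes back up by itself. It counts as pressed beyond 3 mm.
- upper_button (a joint): The same for the small button next to the screen (same spring and travel).
- lower_button (a joint): The same for the small button farthest from the screen.
- meter: Blood glucose meter, a white rounded slab 136 x 62 x 20 mm (x, y, z), about 0.12 kg, lying loose and flat on the tray floor. A dark screen 34 x 46 mm, centred 45 mm from the middle towards +x, and three grey buttons at x = +10 (small), -19 (large), -48 mm (small). Origin: centre of its underside, x along it towards the screen, z up.
- cabinet: White cabinet standing on the counter, 420 mm wide, 260 mm deep, 360 mm high, two mirrored doors folded back against its sides, a fixed glass shelf inside at 200 mm. Its open front faces the robot's right. Origin: middle of the foot of the open front; x points into the cabinet, z up.
- tray (a joint): Pull-out white plastic tray, 270 (along the pull) x 370 x 32 mm high, 4 mm walls, floor 18 mm above the counter; it projects about 230 mm out of the cabinet. 0 is fully out; it grows (m) as the tray is pushed in. It slides when pushed level with more than about 4 N.
- tray_front (a point): Middle of the top edge of the tray's front wall.
- pill_box: Clear closed pill box, 118 x 62 x 29 mm, loose on the tray. Origin: centre of its underside.
- meter_case: Closed black meter case, 113 x 85 x 38 mm, loose on the tray; no buttons. Origin: centre of its underside.
- lancet_holder: Closed pen-shaped lancet holder, 100 mm long, 17 mm thick, lying on the tray behind the larger things. Origin: under its middle, x along it.
- emery_tool: Grey steel emery tool, 140 x 16 x 10 mm, lying on the tray behind the larger things. Origin: under its middle, x along it.
- tumbler: White ceramic tumbler, 72 mm across, 100 mm high, on the cabinet's shelf. Origin: centre of its underside.
- amber_bottle: Capped amber bottle, 52 mm across, 110 mm high, on the cabinet's shelf. Origin: centre of its underside.
Mind the look-alikes: they are no part of the job. What is shaped like the meter but green is not meant.

How it is judged:
On the way, in this order (a step that is already met when the one before it is completed fails the run):
1. the large button is pressed (over 3 mm), the small one next to the screen is not (value of joint main_button above 0.003 m and value of joint upper_button below 0.002 m), for 0.05 s.
2. the large button is let up again (value of joint each of main_button, upper_button below 0.001 m), for 0.05 s.
3. the small button next to the screen is pressed (over 3 mm), the large one is not (value of joint upper_button above 0.003 m and value of joint main_button below 0.002 m), for 0.05 s.
At the end, for the whole second after the job is handed in: All three buttons are up again (within 1 mm); the meter lies flat at rest within 15 mm of where it was, the tray within 15 mm, and every other thing on the tray and shelf within 20 mm of where it was (all of step 2 and value of joint lower_button below 0.001 m and distance of each of meter, tray_front from where it was at the start of the episode below 0.015 m and angle between meter's own z axis and vertical below 0.1 rad and linear speed of meter below 0.02 m/s and distance of each of pill_box, meter_case, lancet_holder, emery_tool, tumbler, amber_bottle from where it was at the start of the episode below 0.02 m); the robot touches nothing.
It fails at once if another thing on the tray or shelf is touched (over 1 N from the fingers) or moved over 20 mm (contact force between the fingers and pill_box above 1 N or contact force between the fingers and meter_case above 1 N or contact force between the fingers and lancet_holder above 1 N or contact force between the fingers and emery_tool above 1 N or contact force between the fingers and tumbler above 1 N or contact force between the fingers and amber_bottle above 1 N or distance of any of pill_box, meter_case, lancet_holder, emery_tool, tumbler, amber_bottle from where it was at the start of the episode above 0.02 m).
It fails at once if the small button farthest from the screen is pressed (over 2 mm) (value of joint lower_button above 0.002 m).
It fails at once if the meter is pressed hard (over 20 N) (contact force between the fingers and meter above 20 N).
It fails at once if the meter is lifted or tipped (height (world z) of meter above 0.03 m or angle between meter's own z axis and vertical above 0.15 rad).
It fails at once if the meter or the tray is shoved more than 15 mm (distance of any of meter, tray_front from where it was at the start of the episode above 0.015 m).
It also fails if it takes over 40 s, if anything falls off the work surface, if the arm or the gripper's body presses on something with over 40 N, if the wrist force passes 120 N, or if a joint passes its speed limit or range.

## Robot

A 6-joint arm with a two-finger parallel gripper is mounted at the origin on the work surface. World frame = base frame: x ahead of the robot, y to its left, z up, the work surface at z = 0. Lengths are in m, angles in rad, forces in N, time in s.
With the tool pointing down it reaches from about 0.375 to 0.975 m from the base axis. Payload 3.8 kg.
Tool frame: the origin (TCP) lies at the very end of the fingers, on their centre line; the grasp point (between the pads) lies 19 mm behind it; z points along the fingers, y is the direction in which the jaws open and shut (so a half turn about z gives the same grasp; the last joint's range is limited). The gripper opens to 85 mm and grips with 20 to 120 N. Pads are 22 mm wide; open, the fingers measure 114 mm over their backs; the gripper's body (76 mm by 85 mm) begins 54 mm behind the grasp point. The pads swing forward as they close: fully open they stand 13 mm farther back than shut.
Start: joints at [1.24, 0.264, 1.604, -0, 1.274, -0.037], TCP at [0.195, 0.646, 0.231] pointing down, gripper open.
Joint ranges: [-2.63, 2.63], [-0.94, 2.18], [0.31, 2.57], [-1.31, 4.45], [0, 2.66], [-2.55, 2.55]. Speed limits (rad/s): [2.57, 2.57, 3.14, 3.14, 3.14, 3.14].

## Interface

Orientations are given as a rotation vector (axis times angle).
In Python, from workcell import bot, viewer, finish_job gives the robot as it stands.
- The arm moves only by the tool servo_tool, never from a script. Its argument "plan" is a list that holds one entry, the list of rows, each a list of 6 numbers: the shift along the tool's x, y, z in cm, then the turn, a rotation vector about the tool's x, y, z in degrees. A call has 1 to 20 rows; each row is the pose to reach, as a shift and turn from the pose measured when the call began, along the tool's axes at that moment; what a row does not reach only later rows make up. A row lasts 1/12 s, in which the tool goes at most 41.7 mm and 7.16 degrees, less where a joint would pass 70% of its speed; a pose out of reach is approached as far as the arm can. A call with a gripper value outside its range is refused whole. "claw" is the finger opening in cm, from 0 to 8.54, set as the call begins (left out, the last holds). The fingers move at their own pace and stop on an object; "grip_force" is the grip in N (left out, the last holds). Time passes only in rows, so rows that repeat a pose let the fingers close. It gives the time, the measured TCP pose, the force and the opening at its end, in the units of the state.
- bot.read_state(): the state, without advancing time (a new reading comes with each control period).
- viewer.read_camera(name): name is "scene" or "top"; returns a dict with "color" (400x640x3 uint8, red, green, blue), "fx", "fy", "cx", "cy" (pixels), "eye" and "rotation" of the camera in the world. Camera axes: x right, y down, z forward; pixel columns grow to the right and rows downward; lengths in m; the calibration is good to about 2 mm. A picture is of the moment at which its call begins. There is no depth.
- finish_job(): hands the job in, once; it reports no verdict.
The state is a dict: "time": time; "q": joint angles; "joint_vel": joint speeds; "joint_torque": joint torques, N m; "tool_pos": TCP position; "tcp_rot": TCP orientation; "wrist_force": force on the tool from outside, world axes, zero at the start; "torque": the same for the moment, N m; "width": opening from 0.0 (shut) to 1.0 (fully open).
Only numpy, scipy, OpenCV 4.12 (cv2) and the standard library are available. Lean on these libraries where they do the work, as an engineer would, in place of code of your own. Each camera call takes 0.05 s, during which the arm holds its last target.

## Working session

There is one attempt and no reset: what is moved stays moved. The work goes in short steps, Python scripts to look and compute and a tool call to move; the robot and the scene stay as the last step left them, time stands still between calls to the robot, and variables do not carry over. Pictures are saved under pics/ and viewed, and the job is handed in when it is done.

Besides the shell and the picture viewer there is one more tool, called after "Call:" by a JSON object that holds its "method" and its "body". servo_tool: Moves the arm, as the interface text tells. Its arguments: {"type":"object","properties":{"plan":{"type":"array"},"claw":{"type":"number"},"grip_force":{"type":"number"}},"required":["plan"]}

```bash
mkdir -p pics; python3 - <<'E'
from workcell import bot, viewer
import cv2
s=bot.read_state(); print(s)
for n in ("scene","top"):
    c=viewer.read_camera(n); cv2.imwrite(f"pics/{n}0.png",c["color"][:,:,::-1])
    print(n,{k:v for k,v in c.items() if k!="color"})
E
```

```text
{'time': 0.0, 'q': array([ 1.24007611e+00,  2.64781559e-01,  1.60541341e+00, -2.50661462e-06,
        1.27370900e+00, -3.69044492e-02]), 'joint_vel': array([ 9.66524029e-04,  8.09031808e-04, -5.56201817e-04,  2.25551436e-04,
       -7.43462584e-06,  2.03220293e-03]), 'joint_torque': array([ 6.05614769e-04, -5.15103078e+01, -3.67326164e+01, -2.92500727e-05,
        1.28651981e-02,  1.31133197e-05]), 'tool_pos': array([0.19524454, 0.64535716, 0.22992162]), 'tcp_rot': array([-0.45980349, -3.10733535,  0.00356967]), 'wrist_force': array([ 0.85585343, -0.36972251, -0.45746099]), 'torque': array([-0.02688052, -0.00566026,  0.00237265]), 'width': 1.0028333001762588}
scene {'fx': 380.50180164543957, 'fy': 380.50180164543957, 'cx': 323.9079987561064, 'cy': 203.70029994812325, 'eye': array([ 0.55739631, -0.38473307,  0.98787052]), 'rotation': array([-2.57994036, -0.24078459,  0.07677848])}
top {'fx': 479.2196801383148, 'fy': 479.2196801383148, 'cx': 315.4410841027417, 'cy': 205.95270086676155, 'eye': array([0.28763366, 0.1193572 , 1.29797962]), 'rotation': array([-2.16355675,  2.15257798, -0.1250429 ])}
```

View pics/scene0.png

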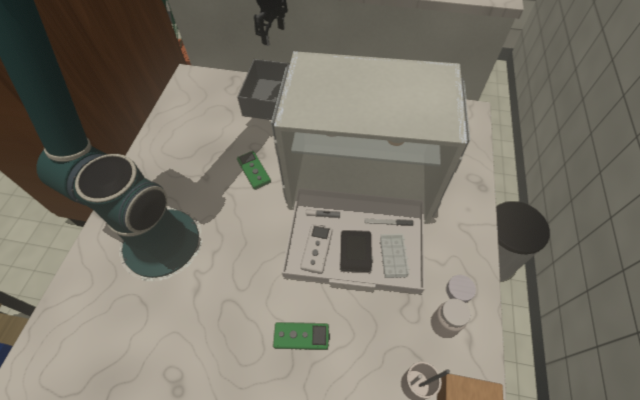

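View pics/top0.png

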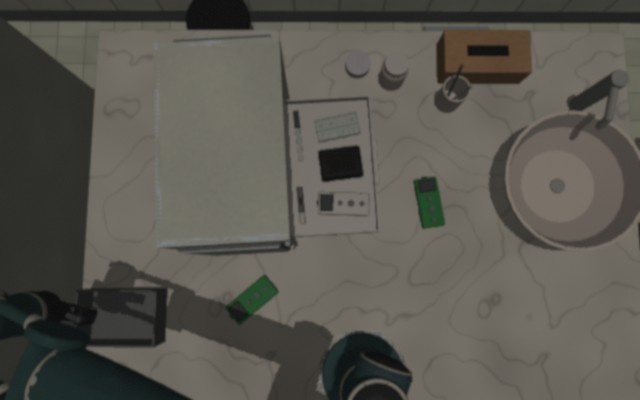

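The white meter is at about (343,204) in the top view and (317,248) in the scene view. The green look-alikes are at (430,202) and (253,299) in the top view, and are not meant. The white one with a dark screen in the tray fits the description. I'll enlarge it to confirm.

```bash
python3 - <<'E'
import cv2,numpy as np
a=cv2.imread("pics/top0.png")[180:230,290:390]; b=cv2.imread("pics/scene0.png")[210:290,280:400]
a=cv2.resize(a,None,fx=6,fy=6,interpolation=cv2.INTER_CUBIC); b=cv2.resize(b,None,fx=5,fy=5,interpolation=cv2.INTER_CUBIC)[:,:600]
a=np.clip(a*1.5,0,255).astype('uint8');b=np.clip(b*1.5,0,255).astype('uint8')
im=np.vstack([a[:200+100],b[:300]]);cv2.imwrite("pics/crop0.png",im)
E
```

```text
(no output)
```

View pics/crop0.png

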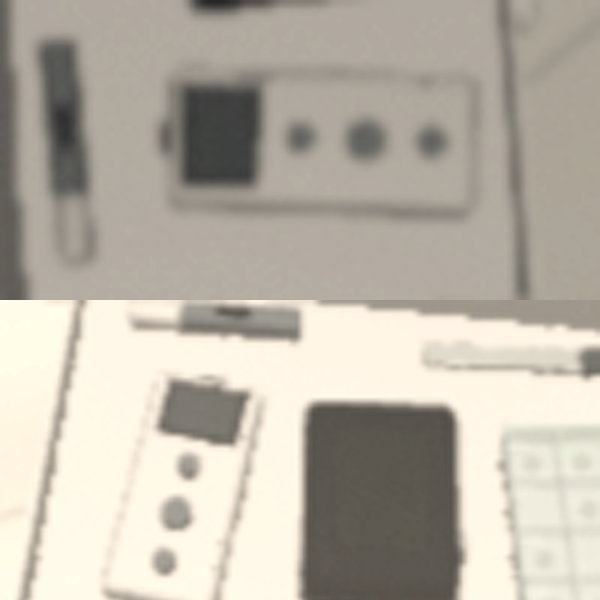

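Confirmed: the crop shows the white meter, with the screen towards the cabinet. In the top view the upper button is near (339.6,202.6), the large one near (350.6,203) and the lower one near (361.6,203). Next I'll measure these properly.

```bash
cat > h.py <<'E'
import cv2,numpy as np
from scipy.spatial.transform import Rotation as R
cams={"scene":dict(f=380.50180164543957,c=(323.9079987561064,203.70029994812325),eye=np.array([ 0.55739631,-0.38473307,0.98787052]),R=R.from_rotvec([-2.57994036,-0.24078459,0.07677848]).as_matrix()),
"top":dict(f=479.2196801383148,c=(315.4410841027417,205.95270086676155),eye=np.array([0.28763366,0.1193572,1.29797962]),R=R.from_rotvec([-2.16355675,2.15257798,-0.1250429]).as_matrix())}
def ray(n,u,v):
    k=cams[n];d=k["R"]@np.array([(u-k["c"][0])/k["f"],(v-k["c"][1])/k["f"],1]);return k["eye"],d
def atz(n,u,v,z):
    e,d=ray(n,u,v);return e+d*(z-e[2])/d[2]
def proj(n,p):
    k=cams[n];q=k["R"].T@(np.array(p)-k["eye"]);return k["f"]*q[0]/q[2]+k["c"][0],k["f"]*q[1]/q[2]+k["c"][1]
def tri(p,q):
    A=np.zeros((3,3));b=np.zeros(3)
    for n,(u,v) in (("top",p),("scene",q)):
        e,d=ray(n,u,v);d=d/np.linalg.norm(d);M=np.eye(3)-np.outer(d,d);A+=M;b+=M@e
    return np.linalg.solve(A,b)
E
python3 - <<'E'
from h import *
def blobs(n,x0,y0,x1,y1,bg):
    g=cv2.cvtColor(cv2.imread(f"pics/{n}0.png"),cv2.COLOR_BGR2GRAY).astype(float)[y0:y1,x0:x1]
    g=cv2.resize(g,None,fx=8,fy=8,interpolation=cv2.INTER_CUBIC)
    m=(g<bg).astype('uint8');k,l,st,ce=cv2.connectedComponentsWithStats(m)
    out=[]
    for i in range(1,k):
        if st[i,4]>300: out.append((st[i,4]/64,x0+(ce[i][0]+.5)/8-.5,y0+(ce[i][1]+.5)/8-.5))
    return out
gt=cv2.cvtColor(cv2.imread("pics/top0.png"),cv2.COLOR_BGR2GRAY);gs=cv2.cvtColor(cv2.imread("pics/scene0.png"),cv2.COLOR_BGR2GRAY)
print(gt[203,315:372]);print(gs[220:275,316])
bt=blobs("top",316,192,368,213,100)
bs=blobs("scene",304,224,332,272,140)
for n,b in(("top",bt),("scene",bs)):
    for a,u,v in b: print(n,round(a,1),round(u,2),round(v,2),atz(n,u,v,.045).round(4),atz(n,u,v,.038).round(4))
E
```

```text
[107  90  69  73  81  64  44  42  44  43  43  43  43  43  43  42  43  58
  85 106 114 111 100  80  68  69  79  94 108 113 114 109  96  77  67  66
  66  68  78  95 109 113 113 107  92  75  67  67  76  92 107 112 109 103
 103 110 114]
[166 166 166 166 162 148 100  80  81  81  81  81  81  81  81  80  83 139
 162 165 153 127 112 105 108 133 160 167 164 140 115 107 106 106  98 108
 155 166 168 168 167 167 166 167 168 168 168 169 168 162 149 121 113 154
 167]
top 331.2 325.36 201.58 [0.4497 0.0983 0.045 ] [0.4506 0.0982 0.038 ]
top 45.8 350.5 202.85 [0.4467 0.0321 0.045 ] [0.4476 0.0316 0.038 ]
top 24.7 339.6 202.45 [0.4476 0.0608 0.045 ] [0.4485 0.0604 0.038 ]
top 27.2 361.5 203.16 [0.446  0.0031 0.045 ] [0.4469 0.0025 0.038 ]
scene 209.8 320.18 231.72 [0.4501 0.0932 0.045 ] [0.4493 0.0968 0.038 ]
scene 34.3 328.58 244.32 [0.4801 0.0595 0.045 ] [0.4795 0.0628 0.038 ]
scene 20.8 317.25 242.89 [0.4488 0.058  0.045 ] [0.448  0.0613 0.038 ]
scene 36.4 314.82 252.4 [0.4479 0.029  0.045 ] [0.4471 0.0321 0.038 ]
scene 20.0 323.68 264.94 [ 0.4782 -0.0021  0.045 ] [0.4776 0.0007 0.038 ]
scene 21.4 312.42 261.97 [0.4472 0.0007 0.045 ] [0.4463 0.0035 0.038 ]
scene 30.9 310.04 270.1 [ 0.4456 -0.023   0.045 ] [ 0.4448 -0.0203  0.038 ]
```

```bash
python3 - <<'E'
from h import *
print("cab top",[atz("top",u,v,.36).round(3) for u,v in((155,38),(277,33),(288,240),(158,247))])
print("cab scene",[atz("scene",u,v,.36).round(3) for u,v in((275,130),(465,147),(462,64),(293,57))])
print("tray",[atz("top",u,v,.05).round(3) for u,v in((376,233),(368,98),(288,101),(296,237))])
for n,p in(("main",[.4473,.0315,.045]),("upper",[.448,.060,.045]),("lower",[.4465,.0025,.045])): print(n,proj("top",p),proj("scene",p))
print(R.from_rotvec([-0.45980349,-3.10733535,0.00356967]).as_matrix().round(3))
E
```

```text
cab top [array([0.747, 0.456, 0.36 ]), array([0.759, 0.204, 0.36 ]), array([0.333, 0.176, 0.36 ]), array([0.318, 0.43 , 0.36 ])]
cab scene [array([0.34 , 0.162, 0.36 ]), array([0.75 , 0.189, 0.36 ]), array([0.744, 0.46 , 0.36 ]), array([0.322, 0.411, 0.36 ])]
tray [array([ 0.367, -0.034,  0.05 ]), array([ 0.731, -0.016,  0.05 ]), array([0.722, 0.2  , 0.05 ]), array([0.356, 0.175, 0.05 ])]
main (np.float64(350.7155959010238), np.float64(202.62015237942634)) (np.float64(314.7841412063693), np.float64(251.5250788938961))
upper (np.float64(339.8972239893827), np.float64(202.30451746658028)) (np.float64(317.104925066553), np.float64(242.19193732382132))
lower (np.float64(361.72744110955927), np.float64(202.9744597246405)) (np.float64(312.3217784349647), np.float64(261.2922208735857))
[[-0.957  0.29  -0.001]
 [ 0.29   0.957 -0.002]
 [ 0.    -0.002 -1.   ]]
```

Call:
{"method": "servo_tool", "body": {"plan": [[[0,0,-4,0,0,0],[0,0,-8,0,0,0],[0,0,-12,0,0,0],[0,0,-16,0,0,0],[0,0,-20,0,0,0],[0,0,-24,0,0,0],[0,0,-27,0,0,0],[0,0,-27,0,0,0],[0,0,-27,0,0,0]]], "claw": 0, "grip_force": 20}}

```text
time: 0.85
tool_pos: [0.1957, 0.6465, 0.5032]
tcp_rot: [0.46, 3.107, 0.005]
wrist_force: [-0.2, -0.1, -0.7]
width: -0.001
```

Call:
{"method": "servo_tool", "body": {"plan": [[[-2.1,-2.6,0,0,0,4],[-4.2,-5.2,0,0,0,8],[-6.3,-7.8,0,0,0,12],[-8.4,-10.4,0,0,0,16],[-10.5,-13,0,0,0,20],[-12.6,-15.6,0,0,0,24],[-14.7,-18.1,0,0,0,28],[-16.8,-20.7,0,0,0,32],[-18.9,-23.3,0,0,0,36],[-21,-25.9,0,0,0,40],[-23.1,-28.5,0,0,0,44],[-25.2,-31,0,0,0,48],[-27.3,-33.6,0,0,0,52],[-29.4,-36.2,0,0,0,56],[-31.5,-38.8,0,0,0,60],[-33.6,-41.4,0,0,0,64],[-35.7,-44,0,0,0,68],[-37.8,-46.6,0,0,0,71],[-40,-49.2,0,0,0,74],[-41.9,-51.6,0,0,0,75]]]}}

```text
time: 2.52
tool_pos: [0.4471, 0.0294, 0.4987]
tcp_rot: [-2.257, -2.179, 0.0]
wrist_force: [0.5, -0.2, -0.4]
width: -0.002
```

```bash
python3 - <<'E'
from workcell import bot
s=bot.read_state(); print(s["q"].round(3),s["tool_pos"].round(4),s["wrist_force"].round(2))
from h import *
print(R.from_rotvec(s["tcp_rot"]).as_matrix().round(3))
E
```

```text
[ 0.008 -0.216  1.617  0.003  1.744  0.043] [0.4471 0.0294 0.4987] [ 0.53 -0.23 -0.44]
[[ 0.035  0.999 -0.003]
 [ 0.999 -0.035  0.003]
 [ 0.003 -0.003 -1.   ]]
```

Call:
{"method": "servo_tool", "body": {"plan": [[[0.1,0,3.5,0,0,0],[0.2,0,7,0,0,0],[0.2,0,10.5,0,0,0],[0.2,0,14,0,0,0],[0.2,0,17.5,0,0,0],[0.2,0,21,0,0,0],[0.2,0,24.5,0,0,0],[0.2,0,28,0,0,0],[0.2,0,31.5,0,0,0],[0.2,0,35,0,0,0],[0.2,0,38,0,0,0],[0.2,0,40,0,0,0],[0.2,0,40.9,0,0,0],[0.2,0,40.9,0,0,0]]]}}

```text
time: 3.68
tool_pos: [0.4419, 0.0325, 0.0857]
tcp_rot: [-2.253, -2.175, 0.01]
wrist_force: [-0.8, -0.8, -0.1]
width: 0.0
```

```bash
python3 - <<'E'
from workcell import bot,viewer
import cv2,numpy as np
from h import *
s=bot.read_state(); print(s["time"],s["q"].round(3),s["tool_pos"].round(4),s["wrist_force"].round(2))
ims=[]
for n in("top","scene"):
    c=viewer.read_camera(n)["color"][:,:,::-1]; cv2.imwrite(f"pics/{n}1.png",c)
    print(n,proj(n,s["tool_pos"]))
t=cv2.imread("pics/top1.png")[140:260,280:400];q=cv2.imread("pics/scene1.png")[180:300,260:380]
cv2.imwrite("pics/crop1.png",np.clip(cv2.resize(np.hstack([t,q]),(800,400),interpolation=cv2.INTER_CUBIC)*1.3,0,255).astype('uint8'))
E
```

```text
3.6833 [ 0.015 -0.027  2.218  0.004  0.962  0.048] [0.4419 0.0325 0.0857] [-0.76 -0.75 -0.06]
top (np.float64(351.446860237681), np.float64(202.7063985955999))
scene (np.float64(312.4216879801803), np.float64(244.32797024856808))
```

View pics/crop1.png

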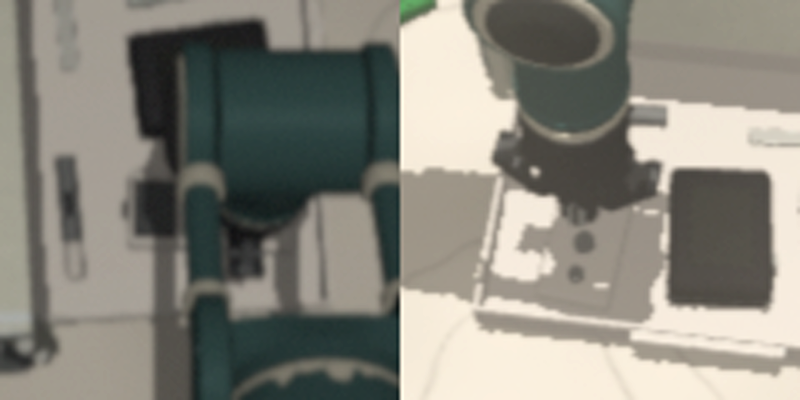

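The fingertip is over the large button: in the scene view the tip is near (314,244), with the large button visible at (315,253) and the lower one at (313,262). I'll correct x and come down slowly.

Call:
{"method": "servo_tool", "body": {"plan": [[[-0.1,0.5,0,0,0,0],[-0.1,0.5,0.8,0,0,0],[-0.1,0.5,1.6,0,0,0],[-0.1,0.5,2.3,0,0,0],[-0.1,0.5,2.8,0,0,0],[-0.1,0.5,3.0,0,0,0],[-0.1,0.5,3.0,0,0,0],[-0.1,0.5,3.0,0,0,0]]]}}

```text
time: 4.45
tool_pos: [0.4503, 0.0315, 0.0593]
tcp_rot: [-2.256, -2.179, 0.002]
wrist_force: [0.0, -0.0, -0.3]
width: -0.003
```

```bash
python3 - <<'E'
from workcell import bot
from h import *
s=bot.read_state(); print(s["time"],s["joint_vel"].round(3),s["tool_pos"].round(4),s["wrist_force"].round(2))
print(R.from_rotvec(s["tcp_rot"]).as_matrix().round(3))
E
```

```text
4.45 [-0.001 -0.006 -0.008  0.001  0.     0.002] [0.4503 0.0315 0.0593] [ 0.02 -0.02 -0.28]
[[ 0.035  0.999 -0.004]
 [ 0.999 -0.035  0.003]
 [ 0.003 -0.005 -1.   ]]
```

Call:
{"method": "servo_tool", "body": {"plan": [[[0,-0.3,0.3,0,0,0],[0,-0.3,0.6,0,0,0],[0,-0.3,0.9,0,0,0],[0,-0.3,1.1,0,0,0],[0,-0.3,1.2,0,0,0],[0,-0.3,1.2,0,0,0],[0,-0.3,1.2,0,0,0]]]}}

```text
time: 5.03
tool_pos: [0.4472, 0.0316, 0.0473]
tcp_rot: [-2.256, -2.179, 0.002]
wrist_force: [0.1, -1.0, -0.3]
width: -0.004
```

```bash
python3 - <<'E'
from workcell import bot,viewer
from h import *
s=bot.read_state(); print(s["time"],s["tool_pos"].round(4),s["wrist_force"].round(2))
c=viewer.read_camera("scene")["color"][:,:,::-1]; print(proj("scene",s["tool_pos"]))
cv2.imwrite("pics/crop2.png",np.clip(cv2.resize(c[215:275,280:360],None,fx=9,fy=9,interpolation=cv2.INTER_CUBIC)*1.4,0,255).astype('uint8'))
E
```

```text
5.0333 [0.4472 0.0316 0.0473] [ 0.06 -0.97 -0.33]
(np.float64(314.7463544330367), np.float64(251.12951578505206))
```

View pics/crop2.png

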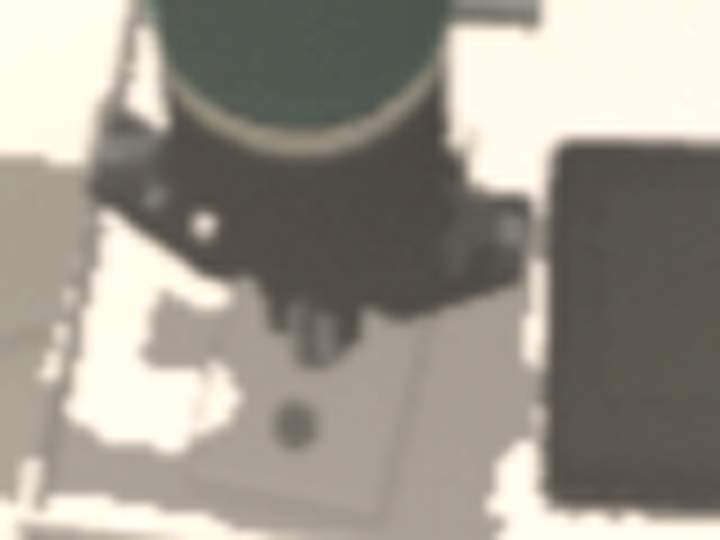

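The tip is over the large button, and the lower one is clear at (313,262). I'll press straight down now.

Call:
{"method": "servo_tool", "body": {"plan": [[[0,0,0.1,0,0,0],[0,0,0.2,0,0,0],[0,0,0.3,0,0,0],[0,0,0.4,0,0,0],[0,0,0.5,0,0,0],[0,0,0.6,0,0,0],[0,0,0.65,0,0,0],[0,0,0.65,0,0,0]]]}}

```text
time: 5.75
tool_pos: [0.4476, 0.0316, 0.041]
tcp_rot: [-2.256, -2.179, 0.001]
wrist_force: [-0.6, 0.5, 3.5]
width: 0.002
```

Call:
{"method": "servo_tool", "body": {"plan": [[[0,0,0.05,0,0,0],[0,0,0.05,0,0,0],[0,0,0.05,0,0,0]]]}}

```text
time: 6.0
tool_pos: [0.4476, 0.0316, 0.0406]
tcp_rot: [-2.256, -2.179, 0.001]
wrist_force: [-0.5, -0.4, 2.8]
width: 0.003
```

```bash
python3 - <<'E'
from workcell import bot,viewer
from h import *
for i in range(4):
    s=bot.read_state(); print(s["time"],s["tool_pos"].round(4),s["wrist_force"].round(2))
    viewer.read_camera("top")
E
```

```text
6.0 [0.4476 0.0316 0.0406] [-0.53 -0.44  2.78]
6.05 [0.4476 0.0316 0.0406] [-0.61  0.08  3.38]
6.1 [0.4476 0.0316 0.0406] [-0.02 -0.15  3.97]
6.15 [0.4476 0.0316 0.0405] [-0.68 -0.72  3.02]
```

Call:
{"method": "servo_tool", "body": {"plan": [[[0,0,0.03,0,0,0],[0,0,0.05,0,0,0],[0,0,0.05,0,0,0]]]}}

```text
time: 6.45
tool_pos: [0.4476, 0.0316, 0.04]
tcp_rot: [-2.256, -2.179, 0.001]
wrist_force: [-0.9, -0.1, 3.7]
width: 0.002
```

```bash
python3 - <<'E'
from workcell import bot,viewer
from h import *
for i in range(4):
    s=bot.read_state(); print(s["time"],s["tool_pos"].round(4),s["wrist_force"].round(2))
    viewer.read_camera("top")
E
```

```text
6.45 [0.4476 0.0316 0.04  ] [-0.9  -0.13  3.67]
6.5 [0.4476 0.0316 0.0401] [-0.78  0.57  3.79]
6.55 [0.4476 0.0316 0.0401] [-0.7  -0.21  4.72]
6.6 [0.4476 0.0316 0.04  ] [-1.02 -0.57  4.52]
```

The large button is fully down, with about 4.2 N at the calculated 5 mm depth. I'll release it, check the force, then move to the upper button.

Call:
{"method": "servo_tool", "body": {"plan": [[[0,0,-0.3,0,0,0],[0,0,-0.7,0,0,0],[0,0,-1.2,0,0,0],[0,0,-1.7,0,0,0],[0,0,-1.7,0,0,0],[0.7,0,-1.7,0,0,0],[1.4,0,-1.7,0,0,0],[2.1,0,-1.7,0,0,0],[2.85,-0.05,-1.7,0,0,0],[2.85,-0.05,-1.7,0,0,0],[2.85,-0.05,-1.7,0,0,0],[2.85,-0.05,-1.7,0,0,0]]]}}

```text
time: 7.65
tool_pos: [0.448, 0.0603, 0.0569]
tcp_rot: [-2.255, -2.18, 0.002]
wrist_force: [-0.1, 0.8, 0.1]
width: 0.001
```

```bash
python3 - <<'E'
from workcell import bot,viewer
from h import *
s=bot.read_state(); print(s["time"],s["tool_pos"].round(4),s["wrist_force"].round(2))
c=viewer.read_camera("scene")["color"][:,:,::-1]; print(proj("scene",s["tool_pos"]))
cv2.imwrite("pics/crop3.png",np.clip(cv2.resize(c[215:275,280:360],None,fx=9,fy=9,interpolation=cv2.INTER_CUBIC)*1.4,0,255).astype('uint8'))
E
```

```text
7.65 [0.448  0.0603 0.0569] [-0.13  0.83  0.14]
(np.float64(317.0183950394946), np.float64(240.16655149534594))
```

View pics/crop3.png

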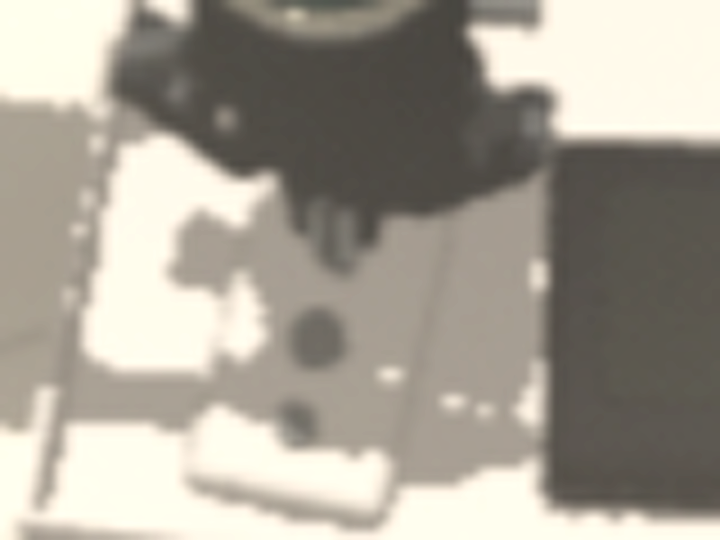

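The large button is back up and hasn't moved, at (315,252.5), and the tip is over the upper button. Now I'll press that one.

Call:
{"method": "servo_tool", "body": {"plan": [[[0,0,0.3,0,0,0],[0,0,0.6,0,0,0],[0,0,0.9,0,0,0],[0,0,1.0,0,0,0],[0,0,1.1,0,0,0],[0,0,1.2,0,0,0],[0,0,1.3,0,0,0],[0,0,1.4,0,0,0],[0,0,1.5,0,0,0],[0,0,1.6,0,0,0],[0,0,1.63,0,0,0],[0,0,1.63,0,0,0],[0,0,1.63,0,0,0]]]}}

```text
time: 8.78
tool_pos: [0.4479, 0.0601, 0.0408]
tcp_rot: [-2.256, -2.179, 0.002]
wrist_force: [-1.3, -2.1, 4.4]
width: 0.002
```

```bash
python3 - <<'E'
from workcell import bot,viewer
from h import *
for i in range(4):
    s=bot.read_state(); print(s["time"],s["tool_pos"].round(4),s["wrist_force"].round(2))
    viewer.read_camera("top")
E
```

```text
8.7833 [0.4479 0.0601 0.0408] [-1.3  -2.09  4.41]
8.8333 [0.4479 0.0601 0.0408] [-1.84 -0.39  2.56]
8.8833 [0.448  0.0601 0.0408] [-1.92 -1.4   3.69]
8.9333 [0.448  0.0602 0.0408] [-1.54 -0.41  4.46]
```

Call:
{"method": "servo_tool", "body": {"plan": [[[0,0,0.04,0,0,0],[0,0,0.06,0,0,0],[0,0,0.06,0,0,0]]]}}

```text
time: 9.23
tool_pos: [0.448, 0.0602, 0.0402]
tcp_rot: [-2.256, -2.179, 0.002]
wrist_force: [-2.4, -1.2, 3.9]
width: 0.003
```

```bash
python3 - <<'E'
from workcell import bot,viewer
from h import *
for i in range(3):
    s=bot.read_state(); print(s["time"],s["tool_pos"].round(4),s["wrist_force"].round(2))
    c=viewer.read_camera("scene")["color"][:,:,::-1]
cv2.imwrite("pics/crop4.png",np.clip(cv2.resize(c[205:275,280:370],None,fx=8,fy=8,interpolation=cv2.INTER_CUBIC)*1.4,0,255).astype('uint8'))
E
```

```text
9.2333 [0.448  0.0602 0.0402] [-2.36 -1.23  3.89]
9.2833 [0.448  0.0602 0.0402] [-1.22 -1.15  3.39]
9.3333 [0.448  0.0602 0.0402] [-1.62 -1.74  3.33]
```

View pics/crop4.png

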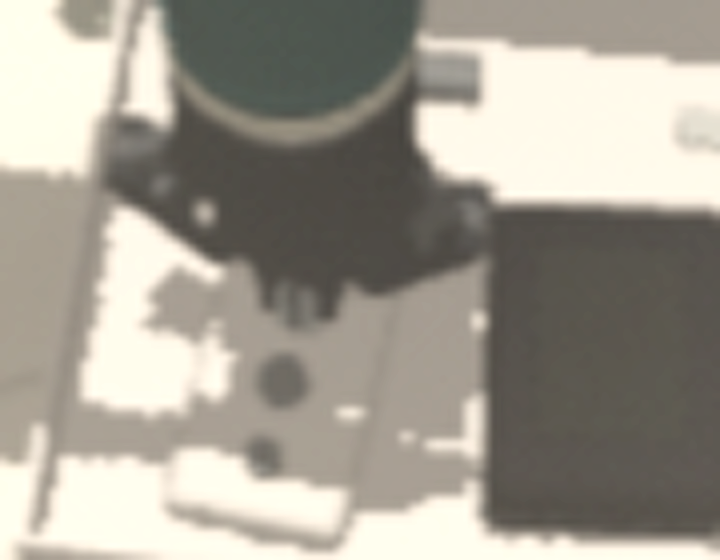

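Position puts the upper button about 4.8 mm down at roughly 3.6 N, and the large button beside it is untouched. I'll withdraw straight up, then back over the top so the tray is in view.

Call:
{"method": "servo_tool", "body": {"plan": [[[0,0,-0.4,0,0,0],[0,0,-0.9,0,0,0],[0,0,-1.8,0,0,0],[0,0,-4,0,0,0],[0,0,-7,0,0,0],[0,0,-10,0,0,0],[0,0,-13,0,0,0],[0,0,-16,0,0,0],[-2,0,-19,0,0,0],[-5,0,-20,0,0,0],[-8,0,-20,0,0,0],[-11,0,-20,0,0,0],[-14,0,-20,0,0,0],[-17,0,-20,0,0,0],[-20,0,-20,0,0,0],[-23,0,-20,0,0,0],[-25,0,-20,0,0,0],[-25,0,-20,0,0,0],[-25,0,-20,0,0,0],[-25,0,-20,0,0,0]]]}}

```text
time: 11.05
tool_pos: [0.4402, -0.1896, 0.2398]
tcp_rot: [-2.256, -2.179, 0.0]
wrist_force: [0.6, 0.2, 0.6]
width: -0.001
```

```bash
python3 - <<'E'
from workcell import bot,viewer
from h import *
s=bot.read_state(); print(s["time"],s["tool_pos"].round(4),s["wrist_force"].round(2))
ims=[]
for n,(x,y) in(("top",(285,90)),("scene",(280,190))):
    c=viewer.read_camera(n)["color"][:,:,::-1]; cv2.imwrite(f"pics/{n}5.png",c)
    a=cv2.imread(f"pics/{n}0.png")
    ims.append(np.hstack([z[y:y+110,x:x+150] for z in (a,c)]))
cv2.imwrite("pics/crop5.png",np.clip(cv2.resize(np.vstack(ims),None,fx=2.6,fy=2.6,interpolation=cv2.INTER_CUBIC)*1.4,0,255).astype('uint8'))
E
```

```text
11.05 [ 0.4402 -0.1896  0.2398] [0.61 0.22 0.57]
```

View pics/crop5.png

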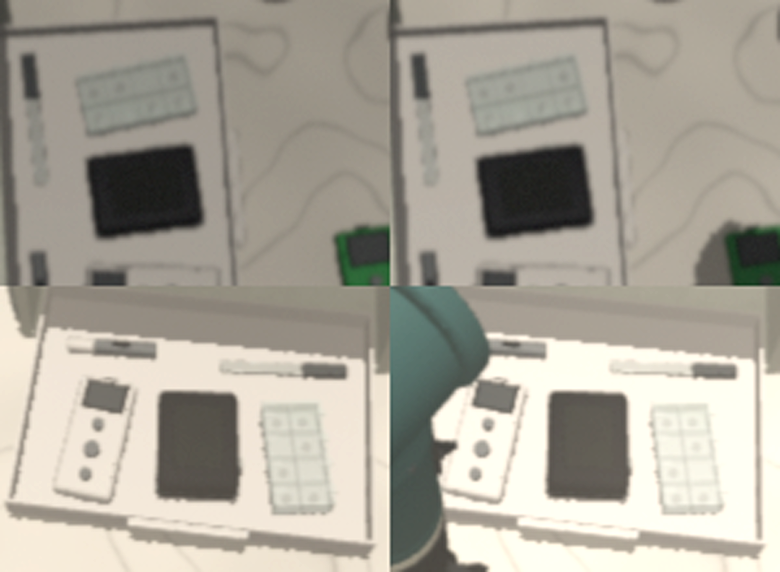

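Before and after match: the meter, case, pill box and tools are at the same pixels, and the arm is clear.

```bash
python3 - <<'E'
from workcell import finish_job
print(finish_job())
E
```

```text
the job is handed in; nothing more can be done
None
```

I pressed the large middle button, let it come back up, pressed the small button next to the screen, then withdrew and handed the job in. No verdict was reported. The last reading before hand-in was at about 11 s of the 40 s allowed.

- **Large button:** it went down about 5 mm by tool height, at about 4.2 N. It was released before the sideways move, and the camera showed it in its original place.
- **Small button next to the screen:** it went down about 4.8 mm by tool height, at about 3.6 N. The force reading scattered by about 1 N, and there was a sideways force of about 1.5–2 N that the first press did not show. Both force and depth put it past the 3 mm mark.
- **Last checks:** the before and after pictures show no visible shift of the meter, tray, case, pill box or tools. I compared them by eye and did not check the tumbler or the amber bottle. The arm ended clear of everything at z = 0.24 m, with no load beyond noise.
- **Disagreement:** the two cameras differed by about 3 mm in y on where the buttons were. I aimed close to the top camera's value.

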